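# Load a work carrier under the hold-down of a bench fixture

## Task

Pick up the steel work carrier by its orange grip block, set it flat on the bare bed of the bench fixture in front of the green hold-down, then slide it along the bed, round nose first, under the overhang until it meets the rubber stop. Press it home with a steady push of about 10 N on the stop, over and above the sliding drag, for a second; never ram the stop or load it with more than 15 N; then let go, leaving it seated against the stop; leave the other things on the table where they are.

Things in the scene. Friction and masses are not known exactly. Their poses are not given: they have to be found in the camera images.
- carrier: loose work carrier, about 0.25 kg: steel plate 96 long (x) x 50 wide (y) x 10 high (z) mm, its +x end a round nose edge (radius 5 mm); an orange grip block 32 (x) x 20 (y) x 40 (z) mm stands on it, centred at x = -31 mm, from z = 10 to 50 mm. Origin: centre of the plate's underside; +x towards the nose, z up
- grip (a point): point in the middle of the carrier's orange grip block, at (-31, 0, 33) mm in the carrier's frame
- nose (a point): foremost point of the carrier's round nose, on its centre line, 5 mm above the underside, at (48, 0, 5) mm in the carrier's frame
- fixture: bench fixture, fixed to the table: aluminium base plate 250 (x, from -115 to 135) x 110 (y) x 8 (z) mm. Origin: on its underside, on the centre line; the bed is the plate's top at z = 8 mm; +x is the direction in which the carrier is slid. Bare bed from x = -115 to 2 mm. The green hold-down stands on it from x = 20 to 70 mm
- mouth (a point): centre of the pocket's mouth at bed height, at (20, 0, 8) mm in the fixture's frame; the overhang begins here. Side walls 53 mm apart (1.5 mm clearance a side), 50 mm long in x. Two low flared guides (tops at z = 19 mm) in front of it narrow from about 67 mm apart at fixture x = 4 mm to 53 mm here
- spring_pad (a point): brass spring pad under the green roof, at (34, 0, 17) mm in the fixture's frame; roof underside at z = 20.5 mm, top at 30.5 mm, a steel boss on it reaches 40 mm. The pad bears down on the carrier with 1 to 2 N, so with its weight the carrier drags by some 3 to 9 N while sliding
- stop: stop, fixed on the bed behind the hold-down: grey block 40 mm wide, 18 mm high, with a rubber bumper 24 mm wide on a stiff adjusting screw. Origin: on the bed centre line, 68 mm along x from the fixture's origin; axes as the fixture's. The bumper's face stands at x = -20 to 0 mm here, set differently each time, hidden under the roof and not measured: feel for it. It gives 1 mm per 10 N
- glue_tube: glue tube, 42 x 146 x 28 mm, loose bystander, origin at the centre of its underside
- blue_beaker: blue plastic mixing bowl, 132 mm across, 87 mm high, loose bystander, origin at the centre of its underside
- side_cutters: blue-handled side cutters, 49 x 128 x 12 mm, loose bystander, origin at the centre of its underside
There are look-alikes about, which are no part of the job. Leave any turquoise or yellow look-alike of the carrier alone.

How it is judged:
By the outcome, as a careful person would: the job done as asked, in the order asked, and still so for the second after the job is handed in, with the robot touching nothing.
It also fails if it takes over 64 s, if anything falls off the work surface, if the arm or the gripper's body presses on something with over 40 N, if the wrist force passes 120 N, or if a joint passes its speed limit or range.

## Robot

A 6-joint arm with a two-finger parallel gripper is mounted at the origin on a cart in front of the work surface, level with it; the furniture and walls round the work are solid. World frame = base frame: x ahead of the robot, y to its left, z up, the work surface at z = 0. Lengths are in mm, angles in rad, forces in N, time in s.
With the tool pointing down it reaches from about 250 to 775 mm from the base axis. Payload 4 kg.
Tool frame: the origin (TCP) lies midway between the tips of the shut fingers; the grasp point (between the pads) lies env.pinch_z behind it (env.pinch_z is the distance from the TCP to the grasp point, in mm); z points along the fingers, y is the line along which they close (so a half turn about z gives the same grasp; the last joint's range is limited). The gripper opens to 85 mm and grips with 20 to 120 N. Pads are 22 mm wide; open, the fingers measure 114 mm over their backs; the gripper's body (76 mm by 85 mm) begins 54 mm behind the grasp point. The pads swing forward as they close: fully open they stand 13 mm farther back than shut.
Start: joints at [1.124, 0.087, 1.371, -0, 1.684, -0.103], TCP at [185.396, 517.828, 231.341] pointing down, gripper open.
Joint ranges: [-3.1, 3.1], [-0.76, 2.03], [0.27, 2.55], [-1.08, 4.22], [0.17, 2.65], [-2.57, 2.57]. Speed limits (rad/s): [2.79, 2.79, 3.14, 3.14, 3.14, 3.14].

## Interface

Orientations are given as a rotation vector (axis times angle).
In Python, from plant import env, optics, spotter gives the robot as it stands. The module is installed in compiled form; this text tells all that it offers.
- The arm moves only by the tool apply_moves, never from a script. Its argument "steps" is a list of rows, each an object of numbers: "dx", "dy", "dz": the shift along the tool's x, y, z in m; "wx", "wy", "wz": the turn, a rotation vector about the tool's x, y, z in rad. A call has 1 to 10 rows; each row shifts and turns the commanded pose from where the row before left it, along the tool's axes as they then stand; what a row does not reach is not made up. A row lasts 1/10 s, in which the tool goes at most 50 mm and 8.59 degrees, less where a joint would pass 70% of its speed; a pose out of reach is approached as far as the arm can. A call with a gripper value outside its range is refused whole. "claw" is the opening in per cent of the stroke, from 0 (shut) to 100 (fully open), set as the call begins (left out, the last holds). The fingers move at their own pace and stop on an object; "grip_force" is the grip in N (left out, the last holds). Time passes only in rows, so rows that do not move let the fingers close. It gives the time, the measured TCP pose, the force, the opening and the grip force at its end, in the units of the state.
- env.get_obs(): the state, without advancing time (a new reading comes with each control period).
- optics.read_camera(name): name is "side" or "top"; returns a dict with "pixels" (420x560x3 uint8, red, green, blue), "depth" (420x560 float32, mm along the optical axis (not along the pixel's ray), 0 where there is no reading), "fx", "fy", "cx", "cy" (pixels), "k1" (the pictures are not rectified: a ray, as slopes to the right and down, at radius r is drawn at 1 + k1 r^2 times it, then the intrinsics apply), "T" (4x4, takes a point from camera to world coordinates). Camera axes: x right, y down, z forward; pixel columns grow to the right and rows downward; lengths in mm; the calibration is good to about 2 mm. A picture is of the moment at which its call begins.
- env.job_done(): hands the job in; it is judged then, once.
Trained networks look in the newest picture that a camera, given by its name, has taken for a name from the list of things; names that differ only in an ending like _2 or _b are one class to them, and where a whole thing is asked for, a point or a joint stands for the part that bears it (a point fixed in the world has none). Each returns a list of dicts, best first, with "score" (0 to 1); they miss things now and then, are a little off and sometimes report something else, mostly with a low value. They report only what shows in the picture. A call takes as long as a camera call. They do not tell look-alikes from the thing itself.
- spotter.recognise(camera, query): "xy" ([column, row] in pixels, amid what is visible of it).
- spotter.silhouettes(camera, query): "region" (420x560 bool, what is visible of it) and "xy" ([column, row] in pixels, amid what is visible of it).
The state is a dict: "time": time; "q": joint angles; "joint_velocities": joint speeds; "tau": joint torques, N m; "tool_pos": TCP position; "eef_rot": TCP orientation; "contact_force": force on the tool from outside, world axes, zero at the start; "torque": the same for the moment, N m; "width": finger opening in mm; "finger_force": force on a finger pad.
Only numpy, scipy, OpenCV 4.12 (cv2) and the standard library are available. Lean on these libraries where they do the work, as an engineer would, in place of code of your own. Each camera call takes 0.05 s, during which the arm holds its last target. There are 200 camera calls.

## Working session

There is one attempt and no reset: what is moved stays moved. The work goes in short steps, Python scripts to look and compute and a tool call to move; the robot and the scene stay as the last step left them, time stands still between calls to the robot, and variables do not carry over. Pictures are saved under pics/ and viewed, at most 10 in all, crops included, and the job is handed in when it is done.

Besides the shell and the picture viewer there is one more tool, called after "Request:" by a JSON object that holds its "api" and its "payload". apply_moves: Moves the arm, as the interface text tells. Its arguments: {"type":"object","properties":{"steps":{"type":"array"},"claw":{"type":"number"},"grip_force":{"type":"number"}},"required":["steps"]}

```bash
mkdir -p pics; cat > h.py <<'E'
import numpy as np, cv2
from plant import env, optics, spotter
def world(c,uv,d=None):
    # undistort & to world; uv Nx2
    uv=np.atleast_2d(uv).astype(float)
    K=np.array([[c['fx'],0,c['cx']],[0,c['fy'],c['cy']],[0,0,1]])
    n=cv2.undistortPoints(uv[:,None],K,np.array([c['k1'],0,0,0.]))[:,0]
    if d is None: d=c['depth'][uv[:,1].astype(int),uv[:,0].astype(int)]
    p=np.c_[n*np.reshape(d,(-1,1)),np.ones(len(n))*d]
    return p@c['T'][:3,:3].T+c['T'][:3,3]
def proj(c,P):
    T=np.linalg.inv(c['T']);K=np.array([[c['fx'],0,c['cx']],[0,c['fy'],c['cy']],[0,0,1]])
    return cv2.projectPoints(np.atleast_2d(P).astype(float),cv2.Rodrigues(T[:3,:3])[0],T[:3,3],K,np.array([c['k1'],0,0,0.]))[0][:,0]
def save(c,n): cv2.imwrite('pics/'+n,c['pixels'][:,:,::-1])
E
python3 - <<'E'
from h import *
o=env.get_obs();print({k:np.round(v,3) for k,v in o.items()},env.pinch_z)
im=[]
for n in('top','side'):
    c=optics.read_camera(n);save(c,n+'0.png')
    print(n,c['T'].round(2).tolist(),c['fx'],c['k1'])
    for q in('carrier','grip','nose','fixture','mouth','stop'):
        for r in spotter.recognise(n,q)[:4]:
            print(q,np.round(r['xy']),round(r['score'],2),world(c,r['xy']).round())
E
```

```text
{'time': np.float64(0.0), 'q': array([ 1.124,  0.088,  1.372, -0.   ,  1.684, -0.103]), 'joint_velocities': array([-0.   , -0.001,  0.   , -0.002,  0.001,  0.   ]), 'tau': array([ 1.0000e-03, -3.5184e+01, -3.1329e+01,  0.0000e+00,  1.1000e-02,
        0.0000e+00]), 'tool_pos': array([185.175, 517.356, 230.081]), 'eef_rot': array([-0.537, -3.095,  0.004]), 'contact_force': array([-0.441,  0.687,  0.586]), 'torque': array([ 0.005, -0.028,  0.018]), 'finger_force': np.float64(0.0), 'width': np.float64(85.153)} 18.700000000000003
top [[0.02, -0.98, 0.18, 282.32], [-1.0, -0.02, -0.02, 80.17], [0.03, -0.18, -0.98, 1437.7], [0.0, 0.0, 0.0, 1.0]] 424.2473451864002 -0.11520225466815603
carrier [204. 210.] 0.86 [[538. 284.   8.]]
carrier [205. 255.] 0.69 [[387. 274.  13.]]
carrier [161. 186.] 0.67 [[622. 440.   7.]]
grip [124. 228.] 0.84 [[471. 554.  12.]]
grip [163. 186.] 0.81 [[618. 431.  11.]]
grip [200. 257.] 0.75 [[378. 290.  13.]]
grip [202. 212.] 0.73 [[532. 292.   8.]]
nose [128. 232.] 0.95 [[458. 545.   4.]]
nose [164. 188.] 0.92 [[614. 428.  10.]]
nose [206. 211.] 0.87 [[537. 276.   
[... 361 characters left out ...]
11634505598195
carrier [300. 160.] 0.73 [[628. 433.   9.]]
carrier [239. 181.] 0.64 [[383. 303.   7.]]
carrier [274. 178.] 0.55 [[515. 298.  19.]]
carrier [258. 143.] 0.53 [[464. 562.  15.]]
grip [236. 185.] 0.88 [[374. 276.   8.]]
grip [252. 162.] 0.81 [[433. 428.   9.]]
grip [276. 180.] 0.71 [[522. 288.  17.]]
grip [298. 156.] 0.63 [[625. 475.   2.]]
nose [240. 184.] 0.8 [[389. 277.  10.]]
nose [255. 161.] 0.76 [[445. 428.  14.]]
nose [276. 181.] 0.69 [[525. 289.  10.]]
nose [259. 143.] 0.69 [[467. 569.  12.]]
fixture [274. 256.] 0.56 [[ 494. -130.   32.]]
fixture [282. 271.] 0.22 [[ 515. -183.   23.]]
mouth [276. 253.] 0.86 [[ 501. -113.   29.]]
stop [284. 272.] 0.59 [[ 520. -187.   25.]]
```

View pics/top0.png

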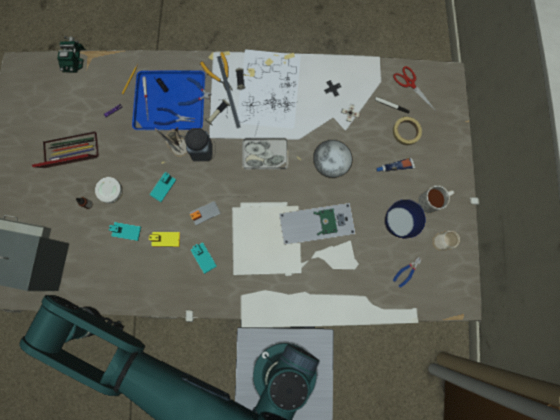

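View pics/side0.png

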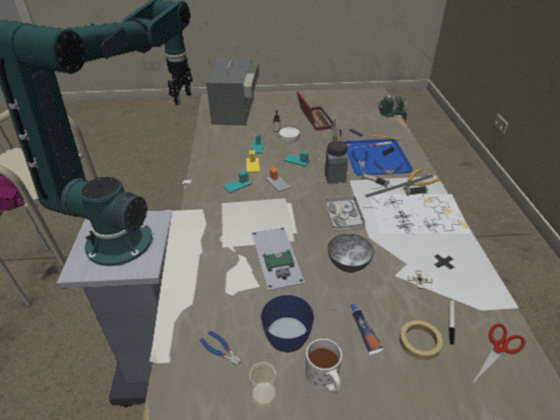

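Top view shows the look-alikes: turquoise at (163,186), (124,231) and (203,257), and yellow at (164,239). The grey plate with the orange block at (204,211) fits "steel carrier, orange grip". The fixture is at (317,222), with its green hold-down at (327,221). I'll confirm this with an enlarged crop.

```bash
cat > meas.py <<'E'
from h import *
def rect(P):
    (cx,cy),(w,h),a=cv2.minAreaRect(P[:,:2].astype(np.float32)); return np.round([cx,cy,w,h,a],1)
def cloud(c):
    v,u=np.mgrid[0:420,0:560]; return world(c,np.c_[u.ravel(),v.ravel()],c['depth'].ravel()).reshape(420,560,3)
E
python3 - <<'E'
from meas import *
for n in('top','side'):
    c=optics.read_camera(n);W=cloud(c);hsv=cv2.cvtColor(c['pixels'],cv2.COLOR_RGB2HSV)
    for q,near in(('carrier',(535,285)),('fixture',(505,-100)),('stop',(518,-185))):
        for r in spotter.silhouettes(n,q):
            m=r['region']&(c['depth']>0)
            P=W[m]; 
            if len(P)<20: continue
            if np.hypot(*(np.median(P[:,:2],0)-near))<50:
                print(n,q,round(r['score'],2),r['region'].sum(),rect(P),np.percentile(P[:,2],[5,50,95]).round(1))
    near=np.hypot(W[...,0]-535,W[...,1]-285)<70
    om=near&(hsv[...,0]<16)&(hsv[...,1]>150)&(hsv[...,2]>90)
    P=W[om];print('orange',om.sum(),P.mean(0).round(1),rect(P),np.percentile(P[:,2],[5,50,95]),np.argwhere(om).mean(0))
    near=np.hypot(W[...,0]-505,W[...,1]+120)<100
    gm=near&(hsv[...,0]>50)&(hsv[...,0]<90)&(hsv[...,1]>100)
    P=W[gm];print('green',gm.sum(),P.mean(0).round(1),rect(P),np.percentile(P[:,2],[5,50,95]))
    if n=='top':
        a=cv2.resize(c['pixels'][190:235,180:230],(400,360),interpolation=cv2.INTER_CUBIC)
        b=cv2.resize(c['pixels'][195:250,270:365],(622,360),interpolation=cv2.INTER_CUBIC)
        b=cv2.resize(b,(400,232)); b=np.vstack([b,np.zeros((128,400,3),np.uint8)])
        cv2.imwrite('pics/crop1.png',np.hstack([a,b])[:,:,::-1])
E
```

```text
top carrier 0.97 357 [530.4 282.3  48.3  93.3  27.6] [ 4.5 10.4 50.3]
top fixture 0.92 2234 [ 505.2 -105.2  115.7  256.6    8.5] [ 1.9  8.  31.5]
top stop 0.5 89 [ 517.1 -181.6   35.7   34.1   49.5] [15.8 23.6 30.1]
orange 40 [516.4 304.6  46.6] [516.6 306.7  18.1  27.2  25.2] [34.12236632 47.57007736 53.39194566] [214.6   196.025]
green 195 [ 508.1 -139.7   29.3] [ 506.6 -135.5   73.    49.    10.5] [24.29263519 29.21792778 34.18810991]
side carrier 0.55 308 [520.6 311.1  61.4 168.2  16.7] [ 3.  10.9 50.5]
side fixture 0.77 1987 [ 502.8 -101.5  115.3  258.     8.9] [ 4.6  8.8 32. ]
orange 51 [514.7 299.7  40.1] [515.6 303.   21.1  26.   41.7] [21.59677098 43.05175258 52.64990489] [172.84313725 273.39215686]<stdin>:16: RuntimeWarning: Mean of empty slice.
  ret = um.true_divide(
Traceback (most recent call last):
IndexError: index -1 is out of bounds for axis 0 with size 0
```

View pics/crop1.png

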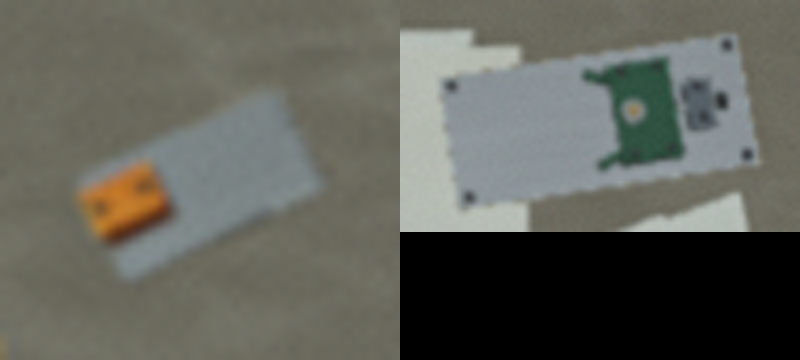

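The crop confirms it: a grey steel plate with the orange block at its left end (nose right and up), and the fixture with green hold-down and stop to its right. Next I'll refine both poses by intersecting rays with known planes.

```bash
cat >> meas.py <<'E'
def onplane(c,m,z):
    v,u=np.nonzero(m);uv=np.c_[u,v]
    a=world(c,uv,np.full(len(u),500.));b=c['T'][:3,3]
    t=(z-b[2])/(a[:,2]-b[2]);return b+(a-b)*t[:,None]
def plan(target,heading):
    """target TCP xyz mm, tool-x heading deg; prints turn about tool z then shift in the turned tool frame"""
    from scipy.spatial.transform import Rotation as R
    o=env.get_obs();r=R.from_rotvec(o['eef_rot'])
    x=r.as_matrix()[:,0];h=np.degrees(np.arctan2(x[1],x[0]))
    turn=(heading-h+180)%360-180
    e=np.array(target)-o['tool_pos'];t=np.radians(heading)
    X=np.array([np.cos(t),np.sin(t),0]);Y=np.array([np.sin(t),-np.cos(t),0])
    print('tcp',o['tool_pos'].round(1),'h',h.round(2),'z',r.as_matrix()[:,2].round(3),'wz',-np.radians(turn).round(4),'d tool',np.round([e@X,e@Y,-e[2]],1),'t',o['time'],'F',o['contact_force'].round(1),'w',o['width'].round(1))
E
python3 - <<'E'
from meas import *
for n in('top','side'):
    c=optics.read_camera(n);hsv=cv2.cvtColor(c['pixels'],cv2.COLOR_RGB2HSV)
    for q,z,near,A in(('carrier',10,(530,282),96*50),('fixture',8,(504,-103),27500)):
        for r in spotter.silhouettes(n,q):
            m=r['region'].copy()
            if q=='carrier': m&=~((hsv[...,0]<18)&(hsv[...,1]>120))
            P=onplane(c,m,z)
            if len(P)>20 and np.hypot(*(np.median(P[:,:2],0)-near))<50:
                print(n,q,round(r['score'],2),rect(P),cv2.fitLine(P[:,:2].astype(np.float32),2,0,.01,.01).ravel().round(3), P.mean(0).round(1))
    near=onplane(c,np.ones((420,560),bool),50).reshape(420,560,3)
    om=(np.hypot(near[...,0]-516,near[...,1]-308)<50)&(hsv[...,0]<18)&(hsv[...,1]>150)
    P=onplane(c,om,45);print('orange',P.mean(0).round(1),rect(P))
plan((516,309,150),117.6)
E
```

```text
top carrier 0.57 [531.4 280.5  45.4  89.6  28.5] [  0.611  -0.792 532.956 274.   ] [533. 274.  10.]
top fixture 0.66 [ 502.9 -101.4  113.6  255.4    9.7] [ 1.68000e-01 -9.86000e-01  5.02465e+02 -9.84030e+01] [502.5 -98.4   8. ]
orange [515.3 306.5  45. ] [515.3 306.5  19.8  26.7  28.6]
side carrier 0.79 [528.2 283.   51.6 105.1  24. ] [ 4.71000e-01 -8.82000e-01  5.29928e+02  2.75708e+02] [529.9 275.7  10. ]
side fixture 0.7 [ 503.7 -105.7  112.2  256.4    9.9] [ 1.63000e-01 -9.87000e-01  5.03538e+02 -1.10226e+02] [ 503.5 -110.2    8. ]
orange [514.3 296.9  45. ] [514.8 295.2  22.   59.7   2. ]Traceback (most recent call last):
  File "<stdin>", line 14, in <module>
  File "meas.py", line 18, in plan
    print('tcp',o['tool_pos'].round(1),'h',h.round(2),'z',r.as_matrix()[:,2].round(3),'wz',-np.radians(turn).round(4),'d tool',np.round([e@X,e@Y,-e[2]],1),'t',o['time'],'F',o['contact_force'].round(1),'w',o['width'].round(1))
                                                                                                                                                                                                             ^^^^^^^^^^^^^^^^
AttributeError: 'float' object has no attribute 'round'
```

```bash
sed -i "s/,'w',o\['width'\].round(1)/,'w',o['width']/; s/o\['tool_pos'\].round(1),'h'/np.round(o['tool_pos'],1),'h'/;s/o\['contact_force'\].round(1)/np.round(o['contact_force'],1)/" meas.py
python3 -c "
from meas import *
plan((515.5,308,150),118)"
```

```text
tcp [185.4 517.8 231.3] h 160.3 z [ 0.  0. -1.] wz 0.7383 d tool [-340.3  193.    81.3] t 1.4 F [ 0.2  1.3 -0.3] w 85.40620982400321
```

Request:
{"api": "apply_moves", "payload": {"steps": [{"wz": 0.148},{"wz": 0.148},{"wz": 0.148},{"wz": 0.148},{"wz": 0.146}], "claw": 100}}

```text
validation failed for argument at $.st...
```

Request:
{"api": "apply_moves", "payload": {"steps": [{"dx": -0.034,"dy": 0.0193,"dz": 0.008},{"dx": -0.034,"dy": 0.0193,"dz": 0.008},{"dx": -0.034,"dy": 0.0193,"dz": 0.008},{"dx": -0.034,"dy": 0.0193,"dz": 0.008},{"dx": -0.034,"dy": 0.0193,"dz": 0.008},{"dx": -0.034,"dy": 0.0193,"dz": 0.008},{"dx": -0.034,"dy": 0.0193,"dz": 0.008},{"dx": -0.034,"dy": 0.0193,"dz": 0.008},{"dx": -0.034,"dy": 0.0193,"dz": 0.008},{"dx": -0.034,"dy": 0.0193,"dz": 0.008}]}}

```text
validation failed for argument at $.st...
```

```bash
python3 -c "
from meas import *
plan((515.5,308,55),118)
a=optics.read_camera('side');b=optics.read_camera('top')
for n,c in(('s',a),('t',b)):
    u,v=proj(c,[[520,300,40]])[0].astype(int);print(n,u,v)
    cv2.imwrite('pics/c2%s.png'%n,cv2.resize(c['pixels'][v-45:v+45,u-60:u+60],(400,300),interpolation=2)[:,:,::-1])
cv2.imwrite('pics/c2.png',np.hstack([cv2.imread('pics/c2s.png'),cv2.imread('pics/c2t.png')]))
"
```

```text
tcp [185.4 517.8 231.3] h 160.3 z [ 0.  0. -1.] wz 0.7383 d tool [-340.3  193.   176.3] t 1.4 F [ 0.2  1.3 -0.3] w 85.40620982400321
s 274 172
t 197 213
```

View pics/c2.png

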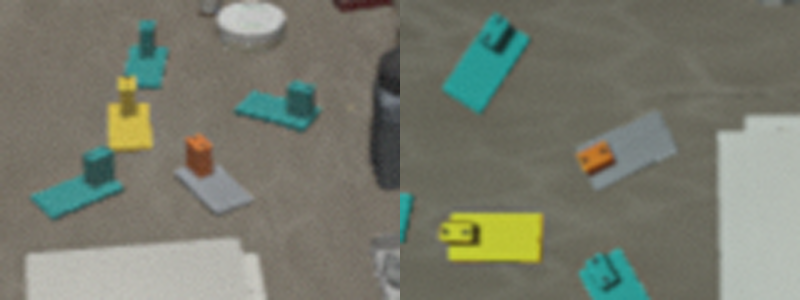

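The crops show the orange-gripped carrier at the centre, clear of its neighbours. The move was refused, so I'll try rows with all six keys.

Request:
{"api": "apply_moves", "payload": {"steps": [{"dx": 0,"dy": 0,"dz": 0,"wx": 0,"wy": 0,"wz": 0.148},{"dx": 0,"dy": 0,"dz": 0,"wx": 0,"wy": 0,"wz": 0.148},{"dx": 0,"dy": 0,"dz": 0,"wx": 0,"wy": 0,"wz": 0.148},{"dx": 0,"dy": 0,"dz": 0,"wx": 0,"wy": 0,"wz": 0.148},{"dx": 0,"dy": 0,"dz": 0,"wx": 0,"wy": 0,"wz": 0.146}], "claw": 100}}

```text
time: 2.0
tool_pos: [185.4, 517.8, 231.3]
eef_rot: [-1.626, -2.688, -0.0]
contact_force: [-0.2, 0.5, -0.1]
width: 85.3
finger_force: 0.0
```

Request:
{"api": "apply_moves", "payload": {"steps": [{"dx": -0.034,"dy": 0.0193,"dz": 0.008,"wx": 0,"wy": 0,"wz": 0},{"dx": -0.034,"dy": 0.0193,"dz": 0.008,"wx": 0,"wy": 0,"wz": 0},{"dx": -0.034,"dy": 0.0193,"dz": 0.008,"wx": 0,"wy": 0,"wz": 0},{"dx": -0.034,"dy": 0.0193,"dz": 0.008,"wx": 0,"wy": 0,"wz": 0},{"dx": -0.034,"dy": 0.0193,"dz": 0.008,"wx": 0,"wy": 0,"wz": 0},{"dx": -0.034,"dy": 0.0193,"dz": 0.008,"wx": 0,"wy": 0,"wz": 0},{"dx": -0.034,"dy": 0.0193,"dz": 0.008,"wx": 0,"wy": 0,"wz": 0},{"dx": -0.034,"dy": 0.0193,"dz": 0.008,"wx": 0,"wy": 0,"wz": 0},{"dx": -0.034,"dy": 0.0193,"dz": 0.008,"wx": 0,"wy": 0,"wz": 0},{"dx": -0.034,"dy": 0.0193,"dz": 0.008,"wx": 0,"wy": 0,"wz": 0}]}}

```text
time: 3.0
tool_pos: [516.8, 307.3, 151.1]
eef_rot: [1.618, 2.693, 0.001]
contact_force: [-0.5, -0.1, 0.2]
width: 85.5
finger_force: 0.0
```

```bash
python3 -c "
from meas import *
plan((515.5,308,55),118)
a=optics.read_camera('side');b=optics.read_camera('top')
for n,c in(('s',a),('t',b)):
    u,v=proj(c,[[520,300,60]])[0].astype(int);print(n,u,v,proj(c,[env.get_obs()['tool_pos']]))
    cv2.imwrite('pics/c3%s.png'%n,cv2.resize(c['pixels'][v-45:v+45,u-60:u+60],(400,300),interpolation=2)[:,:,::-1])
cv2.imwrite('pics/c3.png',np.hstack([cv2.imread('pics/c3s.png'),cv2.imread('pics/c3t.png')]))
"
```

```text
tcp [516.8 307.3 151.1] h 118.01 z [ 0.  0. -1.] wz 0.0002 d tool [ 1.2 -0.8 96.1] t 3.0 F [-0.5 -0.1  0.2] w 85.49132902373299
s 274 168 [[273.83178313 146.93053464]]
t 196 212 [[190.95077321 208.30111581]]
```

View pics/c3.png

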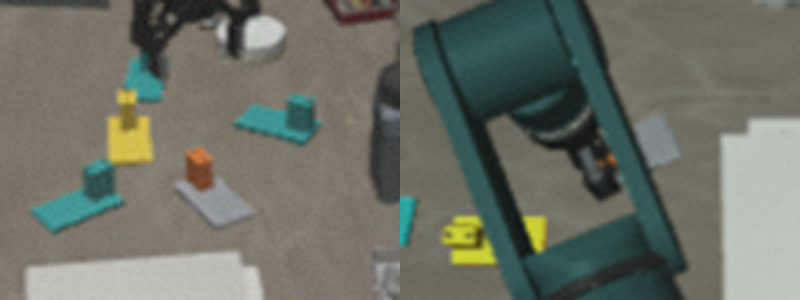

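The open fingers straddle the orange block (side crop (200,168), top crop (608,160)), so I'll descend.

Request:
{"api": "apply_moves", "payload": {"steps": [{"dx": 0.001,"dy": -0.001,"dz": 0.03,"wx": 0,"wy": 0,"wz": 0},{"dx": 0,"dy": 0,"dz": 0.03,"wx": 0,"wy": 0,"wz": 0},{"dx": 0,"dy": 0,"dz": 0.03,"wx": 0,"wy": 0,"wz": 0},{"dx": 0,"dy": 0,"dz": 0.02,"wx": 0,"wy": 0,"wz": 0},{"dx": 0,"dy": 0,"dz": 0.015,"wx": 0,"wy": 0,"wz": 0},{"dx": 0,"dy": 0,"dz": 0.011,"wx": 0,"wy": 0,"wz": 0},{"dx": 0,"dy": 0,"dz": 0,"wx": 0,"wy": 0,"wz": 0}]}}

```text
time: 3.8
tool_pos: [513.1, 308.6, 13.9]
eef_rot: [-1.616, -2.692, 0.003]
contact_force: [-1.1, -0.8, -0.5]
width: 84.9
finger_force: 0.0
```

Request:
{"api": "apply_moves", "payload": {"steps": [{"dx": 0,"dy": 0,"dz": 0,"wx": 0,"wy": 0,"wz": 0},{"dx": 0,"dy": 0,"dz": 0,"wx": 0,"wy": 0,"wz": 0},{"dx": 0,"dy": 0,"dz": 0,"wx": 0,"wy": 0,"wz": 0},{"dx": 0,"dy": 0,"dz": 0,"wx": 0,"wy": 0,"wz": 0},{"dx": 0,"dy": 0,"dz": 0,"wx": 0,"wy": 0,"wz": 0},{"dx": 0,"dy": 0,"dz": 0,"wx": 0,"wy": 0,"wz": 0},{"dx": 0,"dy": 0,"dz": 0,"wx": 0,"wy": 0,"wz": 0},{"dx": 0,"dy": 0,"dz": 0,"wx": 0,"wy": 0,"wz": 0}], "claw": 0, "grip_force": 50}}

```text
time: 4.6
tool_pos: [515.0, 309.2, 16.3]
eef_rot: [1.617, 2.692, 0.003]
contact_force: [1.4, 0.7, 5.3]
width: 19.6
finger_force: 50.5
```

Request:
{"api": "apply_moves", "payload": {"steps": [{"dx": 0,"dy": 0,"dz": -0.01,"wx": 0,"wy": 0,"wz": 0},{"dx": 0,"dy": 0,"dz": -0.025,"wx": 0,"wy": 0,"wz": 0},{"dx": 0,"dy": 0,"dz": -0.03,"wx": 0,"wy": 0,"wz": 0},{"dx": 0,"dy": 0,"dz": -0.025,"wx": 0,"wy": 0,"wz": 0},{"dx": 0,"dy": 0,"dz": -0.01,"wx": 0,"wy": 0,"wz": 0.08},{"dx": 0,"dy": 0,"dz": 0,"wx": 0,"wy": 0,"wz": 0.12},{"dx": 0,"dy": 0,"dz": 0,"wx": 0,"wy": 0,"wz": 0.12},{"dx": 0,"dy": 0,"dz": 0,"wx": 0,"wy": 0,"wz": 0}]}}

```text
time: 5.4
tool_pos: [512.8, 308.1, 113.9]
eef_rot: [-2.025, -2.4, 0.006]
contact_force: [-0.1, -0.6, -2.6]
width: 19.6
finger_force: 49.6
```

```bash
python3 -c "
from meas import *
plan((488,-8.6,60),99.4)
print(env.get_obs()['torque'])
"
```

```text
tcp [512.8 308.1 113.9] h 99.69 z [-0.004 -0.002 -1.   ] wz 0.0051 d tool [-308.4  -76.2   53.9] t 5.4 F [-0.1 -0.6 -2.6] w 19.59648843828343
[0.06803876 0.0348885  0.01576285]
```

Request:
{"api": "apply_moves", "payload": {"steps": [{"dx": -0.02,"dy": -0.005,"dz": 0,"wx": 0,"wy": 0,"wz": 0.005},{"dx": -0.035,"dy": -0.0085,"dz": 0,"wx": 0,"wy": 0,"wz": 0},{"dx": -0.035,"dy": -0.0085,"dz": 0,"wx": 0,"wy": 0,"wz": 0},{"dx": -0.035,"dy": -0.0085,"dz": 0,"wx": 0,"wy": 0,"wz": 0},{"dx": -0.035,"dy": -0.0085,"dz": 0,"wx": 0,"wy": 0,"wz": 0},{"dx": -0.035,"dy": -0.0085,"dz": 0,"wx": 0,"wy": 0,"wz": 0},{"dx": -0.035,"dy": -0.0085,"dz": 0,"wx": 0,"wy": 0,"wz": 0},{"dx": -0.035,"dy": -0.0085,"dz": 0,"wx": 0,"wy": 0,"wz": 0},{"dx": -0.028,"dy": -0.0075,"dz": 0,"wx": 0,"wy": 0,"wz": 0},{"dx": -0.015,"dy": -0.004,"dz": 0,"wx": 0,"wy": 0,"wz": 0}]}}

```text
time: 6.4
tool_pos: [488.1, -9.7, 114.3]
eef_rot: [-2.03, -2.395, 0.004]
contact_force: [1.1, -0.5, -3.7]
width: 19.4
finger_force: 49.5
```

Request:
{"api": "apply_moves", "payload": {"steps": [{"dx": 0,"dy": 0,"dz": 0.02,"wx": 0,"wy": 0,"wz": 0},{"dx": 0,"dy": 0,"dz": 0.02,"wx": 0,"wy": 0,"wz": 0},{"dx": 0,"dy": 0,"dz": 0.01,"wx": 0,"wy": 0,"wz": 0},{"dx": 0,"dy": 0,"dz": 0,"wx": 0,"wy": 0,"wz": 0}]}}

```text
time: 6.8
tool_pos: [487.3, -7.2, 62.8]
eef_rot: [-2.027, -2.393, 0.005]
contact_force: [-0.3, 0.0, -3.0]
width: 19.4
finger_force: 49.4
```

```bash
python3 -c "
from meas import *
plan((488,-8.6,25),99.4)
a=optics.read_camera('side');b=optics.read_camera('top')
for n,c in(('s',a),('t',b)):
    u,v=proj(c,[[500,-80,20]])[0].astype(int);print(n,u-60,v-45)
    cv2.imwrite('pics/c4%s.png'%n,cv2.resize(c['pixels'][v-45:v+45,u-60:u+60],(400,300),interpolation=2)[:,:,::-1])
    for r in spotter.silhouettes(n,'carrier')[:3]:
        P=onplane(c,r['region'],45);print(n,r['score'],len(P),rect(P))
cv2.imwrite('pics/c4.png',np.hstack([cv2.imread('pics/c4s.png'),cv2.imread('pics/c4t.png')]))
"
```

```text
tcp [487.3  -7.2  62.8] h 99.47 z [-0.006  0.001 -1.   ] wz 0.0013 d tool [-1.5  0.5 37.8] t 6.8 F [-0.3  0.  -3. ] w 19.405717487743505
s 214 202Traceback (most recent call last):
  File "<string>", line 8, in <module>
    for r in spotter.silhouettes(n,'carrier')[:3]:
             ~~~~~~~~~~~~~~~~~~~^^^^^^^^^^^^^
ValueError: no camera of that name has taken a picture
```

Request:
{"api": "apply_moves", "payload": {"steps": [{"dx": -0.001,"dy": 0,"dz": 0.015,"wx": 0,"wy": 0,"wz": 0},{"dx": 0,"dy": 0,"dz": 0.012,"wx": 0,"wy": 0,"wz": 0},{"dx": 0,"dy": 0,"dz": 0.005,"wx": 0,"wy": 0,"wz": 0},{"dx": 0,"dy": 0,"dz": 0.002,"wx": 0,"wy": 0,"wz": 0},{"dx": 0,"dy": 0,"dz": 0.002,"wx": 0,"wy": 0,"wz": 0},{"dx": 0,"dy": 0,"dz": 0,"wx": 0,"wy": 0,"wz": 0}]}}

```text
time: 7.5
tool_pos: [489.9, -8.5, 29.5]
eef_rot: [2.032, 2.396, 0.0]
contact_force: [0.5, 0.6, -3.2]
width: 19.3
finger_force: 49.5
```

```bash
cat > look.py <<'E'
from meas import *
import sys
k=sys.argv[1];im=[]
plan((488,-8.6,25),99.4)
for n in('side','top'):
    c=optics.read_camera(n)
    u,v=proj(c,[[500,-80,20]])[0].astype(int);print(n,u-60,v-45)
    im.append(cv2.resize(c['pixels'][v-45:v+45,u-60:u+60],(400,300),interpolation=2)[:,:,::-1])
cv2.imwrite('pics/%s.png'%k,np.hstack(im))
E
python3 look.py c5
```

```text
tcp [489.9  -8.5  29.5] h 99.4 z [ 0.  0. -1.] wz 0.0001 d tool [ 0.2 -1.9  4.5] t 7.5 F [ 0.5  0.6 -3.2] w 19.34986999334759
side 214 202
top 250 178
```

View pics/c5.png

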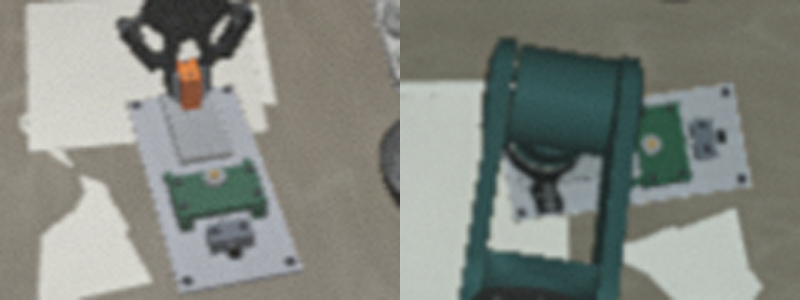

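The side view shows the carrier just above the bed, plate corners about (168,130) to (230,155), roughly centred, nose towards the mouth at (215,170). I'll nudge it sideways and lower to contact.

Request:
{"api": "apply_moves", "payload": {"steps": [{"dx": 0,"dy": -0.0015,"dz": 0.002,"wx": 0,"wy": 0,"wz": 0},{"dx": 0,"dy": 0,"dz": 0.0015,"wx": 0,"wy": 0,"wz": 0},{"dx": 0,"dy": 0,"dz": 0.001,"wx": 0,"wy": 0,"wz": 0},{"dx": 0,"dy": 0,"dz": 0,"wx": 0,"wy": 0,"wz": 0}]}}

```text
time: 8.0
tool_pos: [488.0, -8.7, 24.6]
eef_rot: [-2.032, -2.396, 0.0]
contact_force: [0.1, -0.7, -3.3]
width: 19.6
finger_force: 49.5
```

Request:
{"api": "apply_moves", "payload": {"steps": [{"dx": 0,"dy": 0,"dz": 0.001,"wx": 0,"wy": 0,"wz": 0},{"dx": 0,"dy": 0,"dz": 0,"wx": 0,"wy": 0,"wz": 0}]}}

```text
time: 8.2
tool_pos: [488.3, -8.8, 24.3]
eef_rot: [2.032, 2.396, 0.0]
contact_force: [-1.5, 1.5, 0.5]
width: 18.9
finger_force: 49.9
```

Request:
{"api": "apply_moves", "payload": {"steps": [{"dx": 0,"dy": 0,"dz": 0,"wx": 0,"wy": 0,"wz": 0},{"dx": 0,"dy": 0,"dz": 0,"wx": 0,"wy": 0,"wz": 0},{"dx": 0,"dy": 0,"dz": -0.002,"wx": 0,"wy": 0,"wz": 0}], "claw": 50}}

```text
time: 8.5
tool_pos: [488.5, -8.8, 26.0]
eef_rot: [2.032, 2.396, 0.001]
contact_force: [0.2, -0.6, -0.4]
width: 42.6
finger_force: 0.0
```

Request:
{"api": "apply_moves", "payload": {"steps": [{"dx": 0,"dy": 0,"dz": 0,"wx": 0,"wy": 0,"wz": 0},{"dx": 0,"dy": 0,"dz": 0,"wx": 0,"wy": 0,"wz": 0},{"dx": 0,"dy": 0,"dz": 0,"wx": 0,"wy": 0,"wz": 0},{"dx": 0,"dy": 0,"dz": 0,"wx": 0,"wy": 0,"wz": 0},{"dx": 0,"dy": 0,"dz": 0,"wx": 0,"wy": 0,"wz": 0}], "claw": 0, "grip_force": 40}}

```text
time: 9.0
tool_pos: [488.7, -8.8, 26.3]
eef_rot: [2.031, 2.395, 0.001]
contact_force: [-0.5, 0.1, 3.3]
width: 19.0
finger_force: 40.5
```

Request:
{"api": "apply_moves", "payload": {"steps": [{"dx": -0.002,"dy": 0,"dz": -0.0005,"wx": 0,"wy": 0,"wz": 0},{"dx": -0.003,"dy": 0,"dz": 0,"wx": 0,"wy": 0,"wz": 0},{"dx": -0.003,"dy": 0,"dz": 0,"wx": 0,"wy": 0,"wz": 0},{"dx": -0.003,"dy": 0,"dz": 0,"wx": 0,"wy": 0,"wz": 0},{"dx": -0.003,"dy": 0,"dz": 0,"wx": 0,"wy": 0,"wz": 0},{"dx": -0.003,"dy": 0,"dz": 0,"wx": 0,"wy": 0,"wz": 0}]}}

```text
time: 9.6
tool_pos: [491.0, -25.7, 26.3]
eef_rot: [-2.032, -2.396, -0.0]
contact_force: [0.1, 3.3, 2.2]
width: 19.4
finger_force: 40.6
```

```bash
python3 look.py c6
```

```text
tcp [491.  -25.7  26.3] h 99.39 z [-0.  0. -1.] wz -0.0002 d tool [17.4 -0.2  1.3] t 9.6 F [0.1 3.3 2.2] w 19.416875351900433
side 214 202
top 250 178
```

View pics/c6.png

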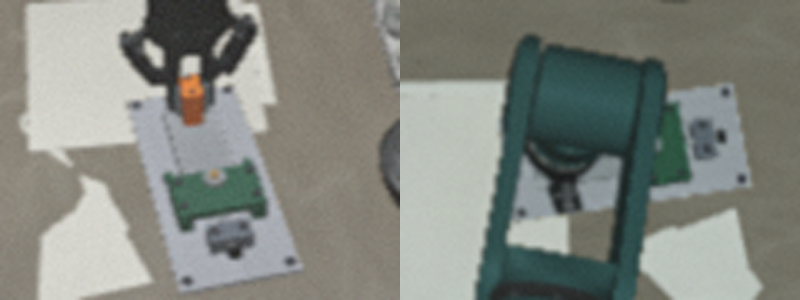

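It is flat on the bed and in line with the pocket (nose at about (203,167), mouth at about (210,178)). I'll continue sliding in short calls.

Request:
{"api": "apply_moves", "payload": {"steps": [{"dx": -0.002,"dy": 0,"dz": 0,"wx": 0,"wy": 0,"wz": 0},{"dx": -0.002,"dy": 0,"dz": 0,"wx": 0,"wy": 0,"wz": 0},{"dx": -0.002,"dy": 0,"dz": 0,"wx": 0,"wy": 0,"wz": 0},{"dx": -0.002,"dy": 0,"dz": 0,"wx": 0,"wy": 0,"wz": 0}]}}

```text
time: 10.1
tool_pos: [492.3, -33.5, 26.3]
eef_rot: [-2.032, -2.396, -0.0]
contact_force: [-0.3, 2.5, 3.9]
width: 19.2
finger_force: 40.6
```

Request:
{"api": "apply_moves", "payload": {"steps": [{"dx": -0.002,"dy": 0,"dz": 0,"wx": 0,"wy": 0,"wz": 0},{"dx": -0.002,"dy": 0,"dz": 0,"wx": 0,"wy": 0,"wz": 0},{"dx": -0.002,"dy": 0,"dz": 0,"wx": 0,"wy": 0,"wz": 0}]}}

```text
time: 10.4
tool_pos: [493.3, -39.5, 26.3]
eef_rot: [-2.032, -2.396, -0.0]
contact_force: [-1.6, 3.3, 2.3]
width: 19.2
finger_force: 40.6
```

Request:
{"api": "apply_moves", "payload": {"steps": [{"dx": -0.002,"dy": 0,"dz": 0,"wx": 0,"wy": 0,"wz": 0},{"dx": -0.002,"dy": 0,"dz": 0,"wx": 0,"wy": 0,"wz": 0}]}}

```text
time: 10.6
tool_pos: [493.9, -43.4, 26.3]
eef_rot: [-2.032, -2.396, -0.0]
contact_force: [-1.0, 3.7, 3.3]
width: 19.3
finger_force: 40.6
```

Request:
{"api": "apply_moves", "payload": {"steps": [{"dx": -0.002,"dy": 0,"dz": 0,"wx": 0,"wy": 0,"wz": 0},{"dx": -0.002,"dy": 0,"dz": 0,"wx": 0,"wy": 0,"wz": 0},{"dx": -0.002,"dy": 0,"dz": 0,"wx": 0,"wy": 0,"wz": 0}]}}

```text
time: 10.9
tool_pos: [494.9, -48.9, 26.3]
eef_rot: [-2.032, -2.395, -0.001]
contact_force: [-1.3, 6.9, 3.7]
width: 19.4
finger_force: 40.7
```

Request:
{"api": "apply_moves", "payload": {"steps": [{"dx": -0.002,"dy": 0,"dz": 0,"wx": 0,"wy": 0,"wz": 0},{"dx": -0.002,"dy": 0,"dz": 0,"wx": 0,"wy": 0,"wz": 0},{"dx": -0.0015,"dy": 0,"dz": 0,"wx": 0,"wy": 0,"wz": 0},{"dx": -0.001,"dy": 0,"dz": 0,"wx": 0,"wy": 0,"wz": 0}]}}

```text
time: 11.3
tool_pos: [495.8, -55.0, 26.3]
eef_rot: [-2.031, -2.395, -0.001]
contact_force: [-1.4, 5.8, 3.6]
width: 19.5
finger_force: 40.7
```

Request:
{"api": "apply_moves", "payload": {"steps": [{"dx": -0.0007,"dy": 0,"dz": 0,"wx": 0,"wy": 0,"wz": 0},{"dx": -0.0007,"dy": 0,"dz": 0,"wx": 0,"wy": 0,"wz": 0},{"dx": -0.0006,"dy": 0,"dz": 0,"wx": 0,"wy": 0,"wz": 0}]}}

```text
time: 11.6
tool_pos: [496.2, -56.9, 26.3]
eef_rot: [-2.031, -2.395, -0.001]
contact_force: [-1.6, 6.0, 3.3]
width: 19.4
finger_force: 40.7
```

Request:
{"api": "apply_moves", "payload": {"steps": [{"dx": -0.0007,"dy": 0,"dz": 0,"wx": 0,"wy": 0,"wz": 0},{"dx": -0.0007,"dy": 0,"dz": 0,"wx": 0,"wy": 0,"wz": 0},{"dx": -0.0006,"dy": 0,"dz": 0,"wx": 0,"wy": 0,"wz": 0}]}}

```text
time: 11.9
tool_pos: [496.5, -58.9, 26.3]
eef_rot: [-2.031, -2.395, -0.001]
contact_force: [-1.3, 4.5, 4.0]
width: 19.6
finger_force: 40.7
```

Request:
{"api": "apply_moves", "payload": {"steps": [{"dx": -0.0004,"dy": 0,"dz": 0,"wx": 0,"wy": 0,"wz": 0},{"dx": -0.0004,"dy": 0,"dz": 0,"wx": 0,"wy": 0,"wz": 0},{"dx": -0.0004,"dy": 0,"dz": 0,"wx": 0,"wy": 0,"wz": 0}]}}

```text
time: 12.2
tool_pos: [496.7, -60.1, 26.3]
eef_rot: [-2.031, -2.395, -0.001]
contact_force: [-1.5, 6.2, 4.0]
width: 19.1
finger_force: 40.7
```

Request:
{"api": "apply_moves", "payload": {"steps": [{"dx": -0.0004,"dy": 0,"dz": 0,"wx": 0,"wy": 0,"wz": 0},{"dx": -0.0004,"dy": 0,"dz": 0,"wx": 0,"wy": 0,"wz": 0},{"dx": -0.0004,"dy": 0,"dz": 0,"wx": 0,"wy": 0,"wz": 0}]}}

```text
time: 12.5
tool_pos: [496.9, -61.3, 26.3]
eef_rot: [-2.031, -2.395, -0.001]
contact_force: [-0.3, 4.7, 3.3]
width: 19.5
finger_force: 40.7
```

Request:
{"api": "apply_moves", "payload": {"steps": [{"dx": -0.0004,"dy": 0,"dz": 0,"wx": 0,"wy": 0,"wz": 0},{"dx": -0.0004,"dy": 0,"dz": 0,"wx": 0,"wy": 0,"wz": 0},{"dx": -0.0004,"dy": 0,"dz": 0,"wx": 0,"wy": 0,"wz": 0}]}}

```text
time: 12.8
tool_pos: [497.1, -62.5, 26.3]
eef_rot: [-2.031, -2.395, -0.001]
contact_force: [-0.3, 4.8, 3.8]
width: 19.7
finger_force: 40.7
```

Request:
{"api": "apply_moves", "payload": {"steps": [{"dx": -0.0004,"dy": 0,"dz": 0,"wx": 0,"wy": 0,"wz": 0},{"dx": -0.0004,"dy": 0,"dz": 0,"wx": 0,"wy": 0,"wz": 0},{"dx": -0.0004,"dy": 0,"dz": 0,"wx": 0,"wy": 0,"wz": 0}]}}

```text
time: 13.1
tool_pos: [497.2, -63.6, 26.3]
eef_rot: [-2.031, -2.395, -0.001]
contact_force: [-1.2, 5.8, 4.1]
width: 19.7
finger_force: 40.7
```

Request:
{"api": "apply_moves", "payload": {"steps": [{"dx": -0.0004,"dy": 0,"dz": 0,"wx": 0,"wy": 0,"wz": 0},{"dx": -0.0004,"dy": 0,"dz": 0,"wx": 0,"wy": 0,"wz": 0},{"dx": -0.0004,"dy": 0,"dz": 0,"wx": 0,"wy": 0,"wz": 0}]}}

```text
time: 13.4
tool_pos: [497.5, -64.8, 26.3]
eef_rot: [-2.031, -2.395, -0.001]
contact_force: [-1.4, 5.3, 3.3]
width: 19.9
finger_force: 40.7
```

Request:
{"api": "apply_moves", "payload": {"steps": [{"dx": -0.0004,"dy": 0,"dz": 0,"wx": 0,"wy": 0,"wz": 0},{"dx": -0.0004,"dy": 0,"dz": 0,"wx": 0,"wy": 0,"wz": 0},{"dx": -0.0004,"dy": 0,"dz": 0,"wx": 0,"wy": 0,"wz": 0}]}}

```text
time: 13.7
tool_pos: [497.5, -65.3, 26.4]
eef_rot: [-2.03, -2.394, -0.003]
contact_force: [-1.4, 8.5, 5.3]
width: 19.3
finger_force: 40.7
```

Force is rising and the tool lags, so this is the stop. I'll advance gently.

Request:
{"api": "apply_moves", "payload": {"steps": [{"dx": -0.0003,"dy": 0,"dz": 0,"wx": 0,"wy": 0,"wz": 0},{"dx": -0.0003,"dy": 0,"dz": 0,"wx": 0,"wy": 0,"wz": 0}]}}

```text
time: 13.9
tool_pos: [497.5, -65.4, 26.4]
eef_rot: [-2.03, -2.394, -0.004]
contact_force: [-2.4, 9.8, 5.7]
width: 19.2
finger_force: 40.8
```

Request:
{"api": "apply_moves", "payload": {"steps": [{"dx": -0.0004,"dy": 0,"dz": 0,"wx": 0,"wy": 0,"wz": 0},{"dx": -0.0004,"dy": 0,"dz": 0,"wx": 0,"wy": 0,"wz": 0},{"dx": -0.0004,"dy": 0,"dz": 0,"wx": 0,"wy": 0,"wz": 0}]}}

```text
time: 14.2
tool_pos: [497.6, -65.7, 26.5]
eef_rot: [-2.029, -2.393, -0.006]
contact_force: [-2.7, 13.1, 7.2]
width: 19.6
finger_force: 41.1
```

Request:
{"api": "apply_moves", "payload": {"steps": [{"dx": -0.0003,"dy": 0,"dz": -0.0004,"wx": 0,"wy": 0,"wz": 0},{"dx": -0.0003,"dy": 0,"dz": -0.0004,"wx": 0,"wy": 0,"wz": 0},{"dx": 0,"dy": 0,"dz": 0,"wx": 0,"wy": 0,"wz": 0}]}}

```text
time: 14.5
tool_pos: [497.6, -66.0, 26.7]
eef_rot: [-2.028, -2.392, -0.006]
contact_force: [-1.7, 11.0, 4.4]
width: 19.4
finger_force: 40.6
```

Request:
{"api": "apply_moves", "payload": {"steps": [{"dx": -0.0004,"dy": 0,"dz": 0,"wx": 0,"wy": 0,"wz": 0},{"dx": -0.0004,"dy": 0,"dz": 0,"wx": 0,"wy": 0,"wz": 0},{"dx": -0.0004,"dy": 0,"dz": 0,"wx": 0,"wy": 0,"wz": 0},{"dx": 0,"dy": 0,"dz": 0,"wx": 0,"wy": 0,"wz": 0}]}}

```text
time: 14.9
tool_pos: [497.6, -66.2, 26.8]
eef_rot: [-2.027, -2.391, -0.008]
contact_force: [-1.8, 14.4, 6.0]
width: 19.4
finger_force: 40.9
```

Request:
{"api": "apply_moves", "payload": {"steps": [{"dx": -0.0003,"dy": 0,"dz": 0,"wx": 0,"wy": 0,"wz": 0},{"dx": -0.0003,"dy": 0,"dz": 0,"wx": 0,"wy": 0,"wz": 0},{"dx": 0,"dy": 0,"dz": 0,"wx": 0,"wy": 0,"wz": 0}]}}

```text
time: 15.2
tool_pos: [497.6, -66.4, 26.9]
eef_rot: [-2.026, -2.391, -0.009]
contact_force: [-2.8, 15.2, 5.5]
width: 19.0
finger_force: 41.0
```

Request:
{"api": "apply_moves", "payload": {"steps": [{"dx": -0.0002,"dy": 0,"dz": 0,"wx": 0,"wy": 0,"wz": 0},{"dx": 0,"dy": 0,"dz": 0,"wx": 0,"wy": 0,"wz": 0},{"dx": 0,"dy": 0,"dz": 0,"wx": 0,"wy": 0,"wz": 0},{"dx": 0,"dy": 0,"dz": 0,"wx": 0,"wy": 0,"wz": 0},{"dx": 0,"dy": 0,"dz": 0,"wx": 0,"wy": 0,"wz": 0},{"dx": 0,"dy": 0,"dz": 0,"wx": 0,"wy": 0,"wz": 0}]}}

```text
time: 15.8
tool_pos: [497.6, -66.4, 26.9]
eef_rot: [-2.026, -2.391, -0.009]
contact_force: [-1.9, 16.0, 6.2]
width: 19.4
finger_force: 41.0
```

Request:
{"api": "apply_moves", "payload": {"steps": [{"dx": 0,"dy": 0,"dz": 0,"wx": 0,"wy": 0,"wz": 0},{"dx": 0,"dy": 0,"dz": 0,"wx": 0,"wy": 0,"wz": 0},{"dx": 0,"dy": 0,"dz": 0,"wx": 0,"wy": 0,"wz": 0},{"dx": 0,"dy": 0,"dz": 0,"wx": 0,"wy": 0,"wz": 0},{"dx": 0,"dy": 0,"dz": 0,"wx": 0,"wy": 0,"wz": 0},{"dx": 0,"dy": 0,"dz": 0,"wx": 0,"wy": 0,"wz": 0}]}}

```text
time: 16.4
tool_pos: [497.6, -66.4, 26.9]
eef_rot: [-2.026, -2.391, -0.009]
contact_force: [-1.2, 16.1, 6.1]
width: 19.1
finger_force: 41.0
```

Held for 1.2 s or more at about 16 N in total, roughly 10 N of it on the stop. Next I'll ease off without pulling, then release.

Request:
{"api": "apply_moves", "payload": {"steps": [{"dx": 0.001,"dy": 0,"dz": 0,"wx": 0,"wy": 0,"wz": 0},{"dx": 0.001,"dy": 0,"dz": 0,"wx": 0,"wy": 0,"wz": 0},{"dx": 0.001,"dy": 0,"dz": -0.0003,"wx": 0,"wy": 0,"wz": 0},{"dx": 0,"dy": 0,"dz": 0,"wx": 0,"wy": 0,"wz": 0}]}}

```text
time: 16.8
tool_pos: [497.5, -66.1, 26.6]
eef_rot: [-2.029, -2.394, -0.003]
contact_force: [0.6, 7.0, 1.0]
width: 19.6
finger_force: 40.3
```

Request:
{"api": "apply_moves", "payload": {"steps": [{"dx": 0.0008,"dy": 0,"dz": 0,"wx": 0,"wy": 0,"wz": 0},{"dx": 0,"dy": 0,"dz": 0,"wx": 0,"wy": 0,"wz": 0}]}}

```text
time: 17.0
tool_pos: [497.5, -66.0, 26.5]
eef_rot: [-2.03, -2.395, -0.002]
contact_force: [0.6, 6.0, -0.7]
width: 19.2
finger_force: 40.2
```

Request:
{"api": "apply_moves", "payload": {"steps": [{"dx": 0,"dy": 0,"dz": 0,"wx": 0,"wy": 0,"wz": 0},{"dx": 0,"dy": 0,"dz": 0,"wx": 0,"wy": 0,"wz": 0},{"dx": 0,"dy": 0,"dz": 0,"wx": 0,"wy": 0,"wz": 0},{"dx": 0,"dy": 0,"dz": 0,"wx": 0,"wy": 0,"wz": 0},{"dx": 0,"dy": 0,"dz": 0,"wx": 0,"wy": 0,"wz": 0}], "claw": 55}}

```text
time: 17.5
tool_pos: [497.9, -67.6, 27.4]
eef_rot: [2.032, 2.395, -0.0]
contact_force: [0.7, -0.1, -0.3]
width: 47.2
finger_force: 0.0
```

Request:
{"api": "apply_moves", "payload": {"steps": [{"dx": 0,"dy": 0,"dz": -0.005,"wx": 0,"wy": 0,"wz": 0},{"dx": 0,"dy": 0,"dz": -0.01,"wx": 0,"wy": 0,"wz": 0},{"dx": 0,"dy": 0,"dz": -0.02,"wx": 0,"wy": 0,"wz": 0},{"dx": 0,"dy": 0,"dz": -0.03,"wx": 0,"wy": 0,"wz": 0},{"dx": 0,"dy": 0,"dz": -0.03,"wx": 0,"wy": 0,"wz": 0},{"dx": 0.03,"dy": 0,"dz": -0.02,"wx": 0,"wy": 0,"wz": 0},{"dx": 0.04,"dy": 0,"dz": 0,"wx": 0,"wy": 0,"wz": 0},{"dx": 0.04,"dy": 0,"dz": 0,"wx": 0,"wy": 0,"wz": 0},{"dx": 0.04,"dy": 0,"dz": 0,"wx": 0,"wy": 0,"wz": 0},{"dx": 0.02,"dy": 0,"dz": 0,"wx": 0,"wy": 0,"wz": 0}]}}

```text
time: 18.5
tool_pos: [469.7, 103.1, 143.8]
eef_rot: [2.029, 2.398, 0.003]
contact_force: [-0.3, -0.2, -0.2]
width: 46.9
finger_force: 0.0
```

```bash
python3 look.py c7
```

```text
tcp [469.7 103.1 143.8] h 99.54 z [ 0.002  0.001 -1.   ] wz 0.0024 d tool [-113.2   -0.2  118.8] t 18.5 F [-0.3 -0.2 -0.2] w 46.89949354787031
side 214 202
top 250 178
```

View pics/c7.png

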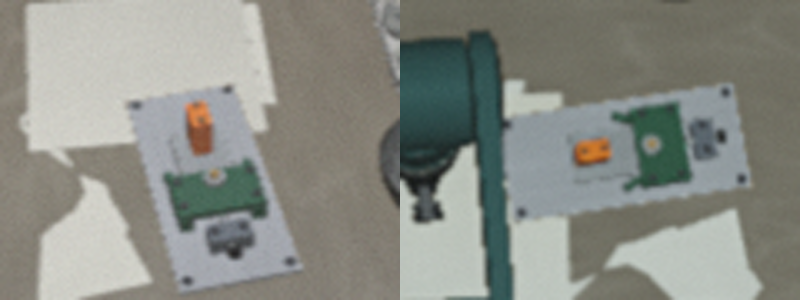

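The last look shows the carrier flat and straight in the pocket: orange block at (593,152) in the top crop, nose under the green roof, gripper clear. I'm handing it in.

```bash
python3 -c "
from plant import env
print(env.job_done())"
```

```text
the job is handed in; nothing more can be done
None
```

The carrier is set on the bed, slid under the hold-down to the stop, pressed with an estimated 10 N on the stop for over a second, released clear of the gripper, and handed in at about 18.6 s; the stop contact was judged by feel (nose about 50 mm along the fixture), as the roof hides it.

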